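# Book a carton into its stock bin with a wand scanner

## Robot

A 7-joint arm with a two-finger parallel gripper is mounted at the origin on the work surface. World frame = base frame: x ahead of the robot, y to its left, z up, the work surface at z = 0. Lengths are in m, angles in rad, forces in N, time in s.
With the tool pointing down it reaches from about 0.425 to 0.95 m from the base axis. Payload 16.7 kg.
Tool frame: the origin (TCP) lies midway between the tips of the shut fingers; the grasp point (between the pads) lies 19 mm behind it; z points along the fingers, y is the direction in which the jaws open and shut (so a half turn about z gives the same grasp; the last joint's range is limited). The gripper opens to 94 mm and grips with 3 to 60 N. Pads are 16 mm wide; open, the fingers measure 119 mm over their backs; the gripper's body (75 mm by 177 mm) begins 78 mm behind the grasp point.
Start: joints at [-0.149, 0.426, 0.074, 1.606, -0.034, 1.111, -0.067], TCP at [0.675, -0, 0.205] pointing down, gripper open.
Joint ranges: [-2.85, 2.85], [-0.5, 2.14], [-1.23, 1.37], [0.21, 2.46], [-1.02, 4.16], [0.16, 2.05], [-2.73, 2.73]. Speed limits (rad/s): [1.89, 1.89, 2.39, 2.39, 3.01, 3.01, 3.01].

## Interface

Orientations are given as a rotation vector (axis times angle).
In Python, from rig import r, viewer, job gives the robot as it stands.
- The arm moves only by the tool carry_out, never from a script. Its argument "commands" is a list of rows, each an object of numbers: "tx", "ty", "tz": the shift along the tool's x, y, z in units of 40 mm (1.0 is 40 mm); "wx", "wy", "wz": the turn, a rotation vector about the tool's x, y, z in rad; "grip": the opening, from 0 (shut) to 1 (fully open). A call has exactly 10 rows; each row shifts and turns the commanded pose from where the row before left it, along the tool's axes as they then stand; what a row does not reach is not made up. A row lasts 1/12 s, in which the tool goes at most 41.7 mm and 7.16 degrees, less where a joint would pass 70% of its speed; a pose out of reach is approached as far as the arm can. A call is refused whole if a number of a shift passes 1 or a number of a turn 0.125, either way. A call with a gripper value outside its range is refused whole. The fingers move at their own pace and stop on an object; the grip force is fixed at half the most. Time passes only in rows, so rows that do not move let the fingers close, or fill a call up. It gives the time, the measured TCP pose, the force and the opening at its end, in the units of the state.
- r.state(): the state, without advancing time (a new reading comes with each control period).
- viewer.capture(name): name is "scene" or "side" or "wrist"; returns the picture (420x560x3 uint8, red, green, blue); there is no depth.
- viewer.get_calibration(name): a dict with "vertical_fov" (degrees; the focal length in pixels is half the picture's height over the tangent of half this angle, whatever the lens; pixels are square), "cx", "cy" (the principal point, pixels), "dist" ([k1, k2, p1, p2, k3] as OpenCV has them; the pictures are not rectified), "position" and "attitude" of the camera in the world; the wrist camera has in their place "mount" (4x4, takes a point from camera to tool coordinates, whose origin is the TCP and whose axes are the flange's). Camera axes: x right, y up, looking along -z (the intrinsics and any distortion apply to the point x, -y, -z); pixel columns grow to the right and rows downward; lengths in m; the calibration is good to about 2 mm. A picture is of the moment at which its call begins: read the wrist's pose just before it. get_calibration takes no time and is no camera call.
- job.finish_job(): hands the job in, once; it reports no verdict.
The state is a dict: "time": time; "joint_positions": joint angles; "joint_vel": joint speeds; "joint_efforts": joint torques, N m; "position": TCP position; "eef_rot": TCP orientation; "ft_force": force on the tool from outside, world axes, zero at the start; "moment": the same for the moment, N m; "opening": finger opening in m.
Only numpy, scipy, OpenCV 4.12 (cv2) and the standard library are available. Lean on these libraries where they do the work, as an engineer would, in place of code of your own. Each camera call takes 0.05 s, during which the arm holds its last target.

## Task

Take the wand scanner from its dock and scan the label on the largest of the three blue cartons on the sloping stands, then the label on the front of the stock bin: each time point it squarely at the middle of the label from about 6 cm off, scan line along the label's long side (across the bars), and hold it still for a good second. Then stand the scanner back in its dock, nose down, and let go. Do not bump the cartons or the bin, and leave everything else on the counter where it is.

Things in the scene. Friction and masses are not known exactly. Their poses are not given: they have to be found in the camera images.
- wand_grip (a point): Loose wand scanner, about 0.17 kg, starts nose down in its dock. 140 mm long: black rectangular handle 36 (x) by 30 mm (y), over a grey head 58 (x) by 36 (y) by 34 mm high at the nose. This point is its centre, 70 mm from nose and tail. z runs from nose to tail; x is the wide side, along the scan line; the beam leaves the nose along -z. Half turns about z make no difference.
- wand_nose (a point): Centre of the scanner's flat nose window, where the beam comes out, 70 mm from wand_grip along -z; same axes.
- wand_spot (a point): The point 60 mm in front of the nose on the beam, where it is in focus; same axes as wand_grip.
- wand: The scanner as a body; origin at the nose, axes as wand_grip.
- dock_seat (a point): Scanner's dock, fixed: a grey open-topped pocket on a black foot plate 110 x 90 mm. Point at the centre of the pocket's floor, 13 mm above the counter, on which the nose stands. Pocket inside 70 (x) by 48 mm (y), walls 5 mm, rim 48 mm above the counter; z up. The scanner stands in it with its x along the dock's x, either way round.
- wide_carton: The largest of three blue product cartons, each face up on a fixed clear sloping stand, in any order. 150 mm wide, 160 mm along the slope, 40 mm thick, top edge 137 mm above the counter; its face leans 35 degrees from level, facing up and to the robot's right (-y). Fixed. Origin on the counter under the middle of the carton.
- wide_carton_label_mid (a point): White paper label 80 x 50 mm with a barcode of upright bars. Origin at the label's centre, on its surface. x points up the slope (short side, along the bars), y runs level along the label's long side (across the bars), z points straight out of the label. It lies in the middle of the wide carton's face, about 92 mm above the counter, z leaning 35 degrees from vertical, to the robot's right.
- narrow_carton: Blue carton like the wide one but only 100 mm wide (160 mm along the slope), on its own fixed stand; has a similar label. Not to be scanned. Origin on the counter under its middle.
- short_carton: Blue carton, 110 mm wide and only 120 mm along the slope, on its own fixed stand; has a similar label. Not to be scanned. Origin on the counter under its middle.
- bin: Grey open stock bin with boxes in it, fixed, 150 mm (x) by 140 mm (y), 95 mm high; a sloping label holder 110 mm wide juts out 61 mm from its front (-x) rim. Origin on the counter under the middle of the bin.
- bin_label_mid (a point): White paper label 80 x 50 mm with a barcode of upright bars. Origin at the label's centre, on its surface. x points up the slope (short side, along the bars), y runs level along the label's long side (across the bars), z points straight out of the label. It lies on the bin's sloping label holder, about 80 mm above the counter, z leaning 30 degrees from vertical, to the robot's right and towards it.
- speaker_mid (a point): Bystander, loose: upright round loudspeaker, 80 across, 160 tall (mm). Point at its centre, half-way up; z is up.
- earphone_box_mid (a point): Bystander, loose: blue box standing, 45 x 70, 110 tall (mm). Point at its centre, half-way up; z is up.
- mug_mid (a point): Bystander, loose: white mug, 80 across, 90 tall, with a handle on one side (mm). Point at its centre, half-way up; z is up.
- adapter_box_mid (a point): Bystander, loose: cardboard box, 60 x 80, 60 tall (mm). Point at its centre, half-way up; z is up.
- game_pad_mid (a point): Bystander, loose: black game controller lying flat, about 100 x 155, 38 high (mm). Point at its centre, half-way up; z is up.
There are look-alikes about, which are no part of the job. Leave any green look-alike of the wide_carton alone.

How it is judged:
On the way, in this order (a step that is already met when the one before it is completed fails the run):
1. the wand is held still for a second, aimed at the wide carton's label: point 60 mm before the nose within 25 mm of its centre, square within 0.21 rad, wide side along its long side within 0.35 rad (distance between wand_spot and wide_carton_label_mid below 0.025 m and angle between the z axis of wand_nose and the z axis of wide_carton_label_mid, either way round below 0.21 rad and z of wand_nose in the frame of wide_carton_label_mid above 0.03 m and angle between the x axis of wand_nose and the y axis of wide_carton_label_mid, either way round below 0.35 rad and linear speed of wand below 0.025 m/s and angular speed of wand below 0.15 rad/s), for 1 s.
2. then the same at the stock bin's label (distance between wand_spot and bin_label_mid below 0.025 m and angle between the z axis of wand_nose and the z axis of bin_label_mid, either way round below 0.21 rad and z of wand_nose in the frame of bin_label_mid above 0.03 m and angle between the x axis of wand_nose and the y axis of bin_label_mid, either way round below 0.35 rad and linear speed of wand below 0.025 m/s and angular speed of wand below 0.15 rad/s), for 1 s.
At the end, for the whole second after the job is handed in: The scanner stands nose down in its dock, nose within 20 mm of the middle of the pocket floor, within 0.15 rad of upright, at rest and let go (distance between wand_nose and dock_seat below 0.02 m and angle between wand's own z axis and vertical below 0.15 rad and linear speed of wand below 0.02 m/s and contact force between wand and the fingers below 0.1 N); the robot touches nothing.
It fails at once if a loose bystander is shifted by more than 20 mm (distance of any of speaker_mid, earphone_box_mid, mug_mid, adapter_box_mid, game_pad_mid from where it was at the start of the episode above 0.02 m).
It fails at once if a carton or the bin is bumped with more than 4 N (contact force between any of wide_carton, narrow_carton, short_carton, bin and anything else above 4 N).
It also fails if it takes over 61 s, if anything falls off the work surface, if the arm or the gripper's body presses on something with over 40 N, if the wrist force passes 120 N, or if a joint passes its speed limit or range.

## Working session

There is one attempt and no reset: what is moved stays moved. The work goes in short steps, Python scripts to look and compute and a tool call to move; the robot and the scene stay as the last step left them, time stands still between calls to the robot, and variables do not carry over. Pictures are saved under pics/ and viewed, and the job is handed in when it is done.

Besides the shell and the picture viewer there is one more tool, called after "Call:" as a command line: name --argument value ..., lists and objects as JSON in quotes. carry_out: Moves the arm, as the interface text tells. Its arguments: {"type":"object","properties":{"commands":{"type":"array"}},"required":["commands"]}

```bash
ls; mkdir -p pics
python3 - <<'E'
from rig import r,viewer,job
import cv2
print(r.state())
for n in ("scene","side","wrist"):
    im=viewer.capture(n); cv2.imwrite(f"pics/{n}0.png",im[:,:,::-1]); print(n,viewer.get_calibration(n))
E
```

```text
pics
{'time': 0.0, 'joint_positions': array([-0.14950544,  0.42673397,  0.07385015,  1.60660184, -0.03406569,
        1.11079255, -0.0671239 ]), 'joint_vel': array([-0.00042652, -0.00096974, -0.00100766, -0.00042422,  0.0007118 ,
       -0.00085619,  0.00095381]), 'joint_efforts': array([-4.09355038e-03, -9.35844111e+01,  3.66462663e+00, -4.54201269e+01,
       -4.89189907e-02,  2.02478352e-02, -6.48899413e-05]), 'position': array([ 6.74565249e-01, -3.81246957e-05,  2.04776574e-01]), 'eef_rot': array([-2.22090609e+00, -2.22083048e+00,  1.54984556e-03]), 'ft_force': array([-0.15514879,  0.53505893, -0.5941548 ]), 'moment': array([-0.04075515,  0.04473668,  0.04743942]), 'opening': 0.09393915043580546}
scene {'vertical_fov': 57.44308760995123, 'cx': 278.58737002645796, 'cy': 207.3772163344956, 'dist': array([-0.07366971,  0.        ,  0.        ,  0.        ,  0.        ]), 'position': array([1.03842145, 0.7180178 , 0.67670875]), 'attitude': array([0.41555826, 1.19167743, 2.17221554])}
side {'vertical_fov': 49.699088129808096, 'cx': 273.9036945243783, 'cy': 200.7295142471498, 'dist': array([0.02012372, 0.        , 0.        , 0.        , 0.        ]), 'position': array([-0.15805182, -0.8511112 ,  0.85543012]), 'attitude': array([ 0.88187911, -0.28211348, -0.57873228])}
wrist {'vertical_fov': 65.85764089234168, 'cx': 279.12253890261275, 'cy': 205.54819497720757, 'dist': array([0.01046408, 0.        , 0.        , 0.        , 0.        ]), 'mount': array([[ 1.07488527e-05,  9.60204381e-01,  2.79298309e-01,
         8.09065566e-02],
       [ 9.99999954e-01, -9.49870066e-05,  2.88072233e-04,
         1.06644129e-03],
       [ 3.03137931e-04,  2.79298293e-01, -9.60204338e-01,
        -1.81366299e-01],
       [ 0.00000000e+00,  0.00000000e+00,  0.00000000e+00,
         1.00000000e+00]])}
```

View pics/scene0.png

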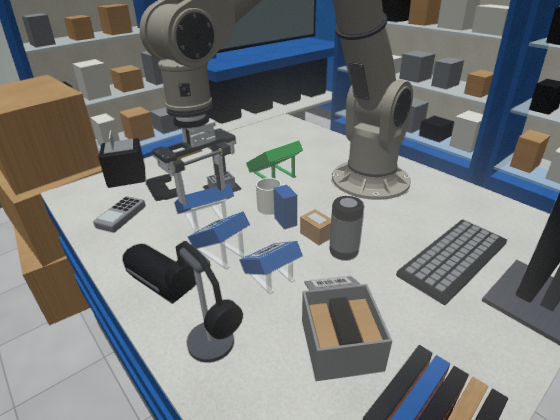

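View pics/side0.png

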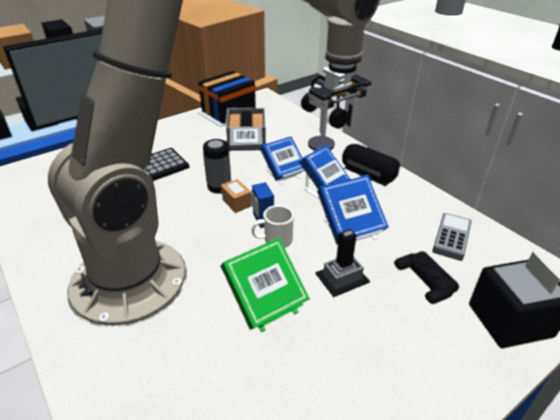

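View pics/wrist0.png

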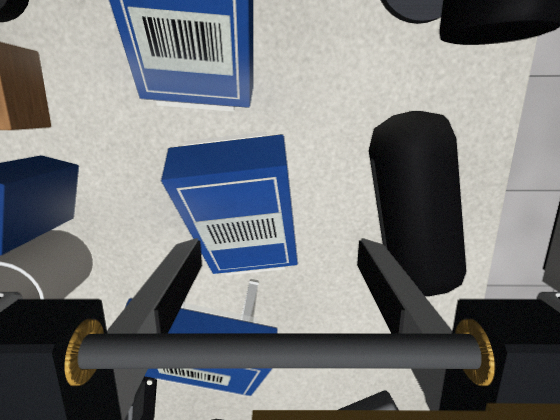

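The side view shows the wand and dock at about (344,265). The blue cartons are at (283,157), (325,167) and (355,207), the green look-alike at (267,285) and the bin at (246,128). Next I'll crop in close.

```bash
cat > h.py <<'E'
import numpy as np, cv2
from scipy.spatial.transform import Rotation as R
from rig import r,viewer,job
def cam(n,st=None):
    c=viewer.get_calibration(n)
    f=210/np.tan(np.radians(c['vertical_fov'])/2)
    K=np.array([[f,0,c['cx']],[0,f,c['cy']],[0,0,1]])
    if n=='wrist':
        st=st or r.state()
        T=np.eye(4);T[:3,:3]=R.from_rotvec(st['eef_rot']).as_matrix();T[:3,3]=st['position']
        M=T@c['mount']
    else:
        M=np.eye(4);M[:3,:3]=R.from_rotvec(c['attitude']).as_matrix();M[:3,3]=c['position']
    M=M.copy();M[:3,:3]=M[:3,:3]@np.diag([1,-1,-1])  # cv axes
    return K,np.array(c['dist']),M
def proj(C,P):
    K,d,M=C;Mi=np.linalg.inv(M)
    return cv2.projectPoints(np.float64(P).reshape(-1,3),cv2.Rodrigues(Mi[:3,:3])[0],Mi[:3,3],K,d)[0][:,0]
def ray(C,uv):
    K,d,M=C
    n=cv2.undistortPoints(np.float64(uv).reshape(-1,1,2),K,d)[:,0]
    v=np.c_[n,np.ones(len(n))]@M[:3,:3].T
    return M[:3,3],v/np.linalg.norm(v,axis=1,keepdims=True)
def atz(C,uv,z):
    o,v=ray(C,uv); return o+v*((z-o[2])/v[:,2])[:,None]
E
python3 - <<'E'
import cv2
a=cv2.imread('pics/side0.png')
cv2.imwrite('pics/s_crop1.png',cv2.resize(a[100:300,220:420],None,fx=3,fy=3,interpolation=cv2.INTER_CUBIC))
a=cv2.imread('pics/scene0.png')
cv2.imwrite('pics/c_crop1.png',cv2.resize(a[130:390,130:400],None,fx=2.3,fy=2.3,interpolation=cv2.INTER_CUBIC))
E
```

```text
(no output)
```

View pics/s_crop1.png

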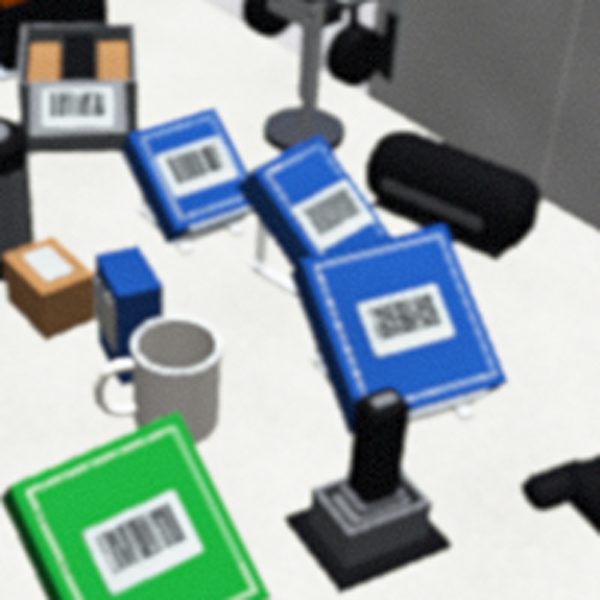

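View pics/c_crop1.png

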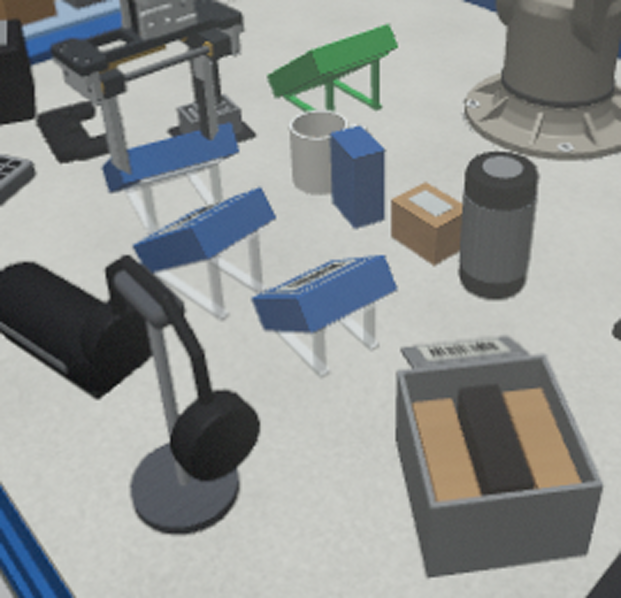

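Run:
```python
import cv2
a=cv2.imread('pics/side0.png')
for n,(x,y) in dict(w=(315,165),b=(215,95),n=(290,130),d=(305,220)).items():
    w,h=(95,80)
    cv2.imwrite(f'pics/z_{n}.png',cv2.resize(a[y:y+h,x:x+w],None,fx=8,fy=7.5,interpolation=cv2.INTER_CUBIC) if 0 else cv2.resize(a[y:y+75,x:x+w],None,fx=8,fy=8,interpolation=cv2.INTER_CUBIC))
```

```text
(no output)
```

View pics/z_w.png

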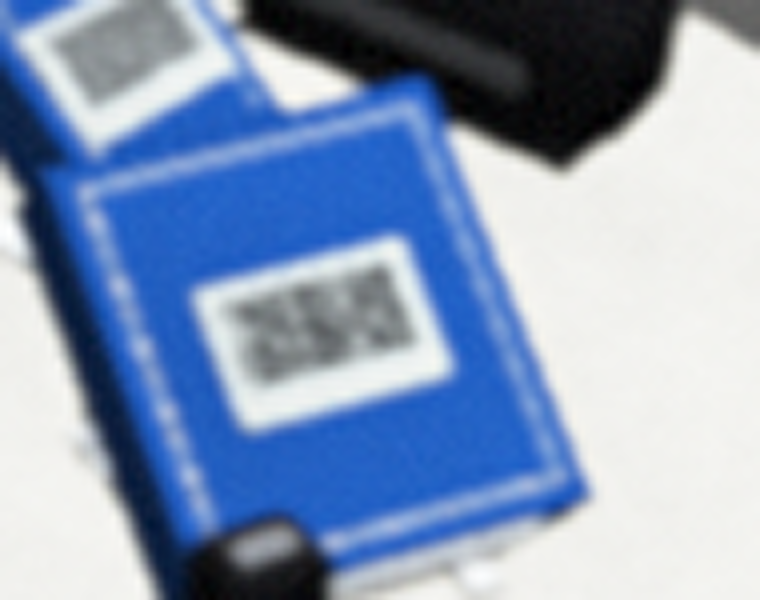

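View pics/z_b.png

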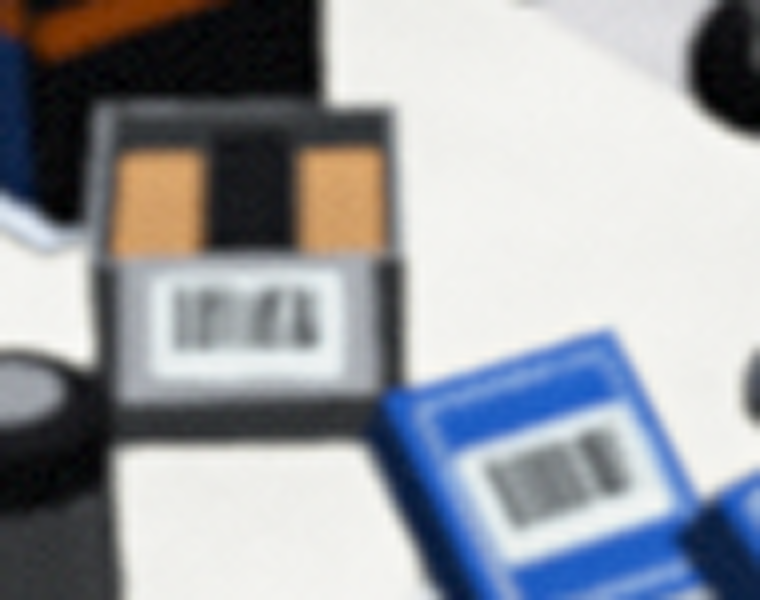

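View pics/z_n.png

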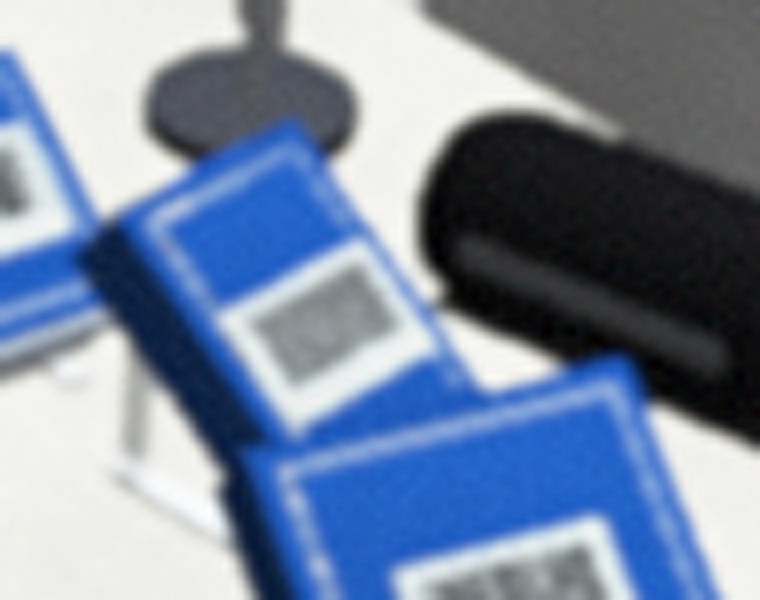

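View pics/z_d.png

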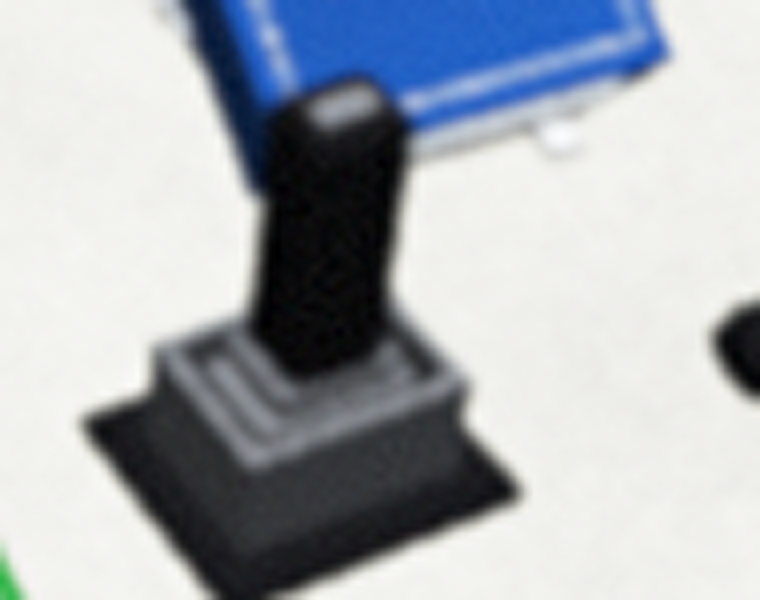

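```bash
cat > fit.py <<'E'
from h import *
from scipy.optimize import least_squares
S=cam('side'); 
def px(l,off): return (np.array(l)+.5)/8-.5+np.array(off)
def frame(psi,th):
    d=np.array([np.cos(psi),np.sin(psi),0]);u=np.array([0,0,1.])
    z=np.sin(th)*d+np.cos(th)*u; x=-np.cos(th)*d+np.sin(th)*u
    return np.c_[x,np.cross(z,x),z]
def lab(w,h): # TL TR BR BL as seen from the front, y to the ... 
    return np.array([[h,w,0],[h,-w,0],[-h,-w,0],[-h,w,0]])/2e3
def fit(pts,obj,z,th,psi0,x0,name,freez=False):
    def f(p): 
        return (proj(S,np.r_[p[:2],p[3] if freez else z]+obj@frame(p[2],np.radians(th)).T)-pts).ravel()
    best=None
    s=least_squares(f,np.r_[x0,psi0,z][:4 if freez else 3])
    F=frame(s.x[2],np.radians(th))
    print(name,s.x.round(4),'rms',np.sqrt((s.fun**2).mean()).round(2),s.fun.round(1)); return s.x
L=lab(80,50)
# check y sign: z out, x up; looking at face, right = y? right = up x out... 
sgn=np.cross([1,0,0],[0,0,1]) # x(up) x z(out) = -y -> right seen from front
for nm,l,off,fw,fh,fi in [('wide',[(190,292),(405,236),(455,375),(250,436),(40,172),(430,78),(590,492)],(315,165),150,160,[0,1,2]),
  ('narrow',[(222,312),(365,240),(432,357),(297,433),(128,212),(300,122)],(290,130),100,160,[0,1]),
  ('short',[(455,458),(628,402),(680,500),(510,563),(385,395),(612,330)],(215,95),110,120,[0,1])]:
    P=px(l,off); x0=atz(S,P[:4].mean(0),.092)[0,:2]
    best=fit(P[:4],L,.092,35,-1.57,x0,nm+' lab')
    for W,H in ((150,160),(100,160),(110,120)):
        best=fit(P,np.r_[L,lab(W,H)[fi]],.092,35,-1.57,x0,nm+f' {W}x{H}',True)
P=px([(155,272),(342,270),(342,376),(152,378)],(215,95)); x0=atz(S,P.mean(0),.08)[0,:2]
fit(P,L,.08,30,-2,x0,'bin');fit(P,L,.08,30,-2,x0,'bin',True)
P=px([(158,352),(258,468),(468,385)],(305,220)); q=atz(S,P,.048); print('rim',q.round(4),np.linalg.norm(q[1]-q[0]),np.linalg.norm(q[2]-q[1]),'mid',(q[0]+q[2])/2, 'yaw',np.arctan2(*(q[1]-q[0])[1::-1]),np.arctan2(*(q[2]-q[1])[1::-1]))
P=px([(345,103)],(305,220)); print('tail',atz(S,P,.153))
P=px([(82,422),(520,490)],(305,220)); q=atz(S,P,.007);print('foot',q, q.mean(0),np.linalg.norm(q[0]-q[1]))
E
python3 fit.py
```

```text
wide lab [ 0.5797 -0.1982 -1.8035] rms 0.4 [ 0.7  0.3 -0.4  0.4 -0.  -0.1 -0.3 -0.5]
wide 150x160 [ 0.5851 -0.1921 -1.801   0.0856] rms 0.59 [ 0.5  0.3 -0.9  0.5 -0.5 -0.2 -0.5 -0.6  0.8 -0.2 -0.4 -0.4  1.1  0.7]
wide 100x160 [ 0.5196 -0.254  -1.7608  0.1556] rms 3.37 [ 0.   0.4  0.5 -0.8  2.2 -0.1  0.3  1.   7.  -3.7 -7.7 -1.5 -2.5  4.6]
wide 110x120 [ 0.4397 -0.3218 -1.7863  0.2377] rms 2.22 [-3.2 -1.1  1.4 -2.8  3.7  0.5 -2.4  2.2  3.8  1.  -1.9  1.3 -1.3 -1.2]
narrow lab [ 0.6378 -0.0325 -1.4705] rms 0.62 [-0.5  0.9  0.   0.2  0.9 -0.9 -0.4 -0.3]
narrow 150x160 [ 0.7513  0.0853 -1.4148 -0.014 ] rms 2.29 [ 1.4  0.7 -1.4  0.7 -1.2 -2.4  0.7 -2.5 -3.4  4.2  3.9 -0.8]
narrow 100x160 [ 0.6636 -0.006  -1.4681  0.0673] rms 0.55 [ 0.   1.  -0.1  0.6  0.5 -1.  -0.2 -0.6 -0.5  0.   0.4  0.1]
narrow 110x120 [ 0.5895 -0.0796 -1.4121  0.1417] rms 2.0 [-1.6 -0.1 -1.1 -2.1  0.9 -2.7 -0.3 -0.7 -0.9  4.4  3.2  1.1]
short lab [ 0.585   0.1225 -1.6348] rms 0.37 [ 0.1 -0.5 -0.4 -0.4  0.1  0.7  0.2  0.2]
short 150x160 [ 0.7766  0.3735 -1.6416 -0.1085] rms 1.9 [ 3.   1.  -1.7  2.4 -2.8  0.9  1.6 -1.2 -1.8 -0.6  1.6 -2.4]
short 100x160 [ 0.68    0.2464 -1.6822 -0.0116] rms 1.95 [ 1.8  1.1 -0.6  2.4 -1.4  2.2  0.6  0.3  1.9 -3.6 -2.4 -2.3]
short 110x120 [ 0.6061  0.1512 -1.6322  0.0686] rms 0.52 [ 0.3 -0.  -0.8  0.1 -0.5  0.9  0.2  0.2  0.4 -0.1  0.3 -1.1]
bin [ 0.5604  0.3195 -2.1776] rms 0.22 [ 0.1  0.3 -0.1  0.3 -0.1 -0.2  0.2 -0.3]
bin [ 0.5474  0.2983 -2.1787  0.0941] rms 0.14 [-0.1  0.1  0.1  0.2  0.1 -0.1 -0.  -0.2]
rim [[ 0.4021 -0.2814  0.048 ]
 [ 0.395  -0.3351  0.048 ]
 [ 0.4697 -0.347   0.048 ]] 0.05418214658958918 0.07567504753654786 mid [ 0.43589156 -0.31421517  0.048     ] yaw -1.7027168027750244 -0.15867267585955488
tail [[ 0.43862532 -0.31101453  0.153     ]]
foot [[ 0.39086609 -0.26177964  0.007     ]
 [ 0.48295053 -0.36308468  0.007     ]] [ 0.43690831 -0.31243216  0.007     ] 0.136902363324892
```

The choice is settled. Only the nearest blue carton, at side (355,207), fits 150x160 (0.6 px rms). (325,167) fits the narrow carton and (283,157) the short one. Next I'll move over the dock.

Call:
carry_out --commands '[{"tx":-0.4,"ty":-0.3,"tz":-0.5,"grip":1},{"tx":-0.65,"ty":-0.5,"tz":-0.5,"grip":1},{"tx":-0.75,"ty":-0.57,"tz":-0.25,"grip":1},{"tx":-0.75,"ty":-0.57,"grip":1},{"tx":-0.75,"ty":-0.57,"grip":1},{"tx":-0.75,"ty":-0.57,"grip":1},{"tx":-0.75,"ty":-0.57,"grip":1},{"tx":-0.75,"ty":-0.57,"grip":1},{"tx":-0.75,"ty":-0.57,"grip":1},{"tx":-0.75,"ty":-0.57,"grip":1}]'

```text
validation failed for argument at $.co...
```

Call:
carry_out --commands '[{"tx":-0.4,"ty":-0.3,"tz":-0.5,"wx":0,"wy":0,"wz":0,"grip":1},{"tx":-0.65,"ty":-0.5,"tz":-0.5,"wx":0,"wy":0,"wz":0,"grip":1},{"tx":-0.75,"ty":-0.57,"tz":-0.25,"wx":0,"wy":0,"wz":0.02,"grip":1},{"tx":-0.75,"ty":-0.57,"tz":0,"wx":0,"wy":0,"wz":0.02,"grip":1},{"tx":-0.75,"ty":-0.57,"tz":0,"wx":0,"wy":0,"wz":0.02,"grip":1},{"tx":-0.75,"ty":-0.57,"tz":0,"wx":0,"wy":0,"wz":0.02,"grip":1},{"tx":-0.75,"ty":-0.57,"tz":0,"wx":0,"wy":0,"wz":0.02,"grip":1},{"tx":-0.75,"ty":-0.57,"tz":0,"wx":0,"wy":0,"wz":0.02,"grip":1},{"tx":-0.75,"ty":-0.57,"tz":0,"wx":0,"wy":0,"wz":0.02,"grip":1},{"tx":-0.75,"ty":-0.57,"tz":0,"wx":0,"wy":0,"wz":0.02,"grip":1}]'

```text
time: 0.98
position: [0.4429, -0.2695, 0.2554]
eef_rot: [-2.393, -2.035, -0.0]
ft_force: [0.4, -0.8, -0.1]
opening: 0.0938
```

```bash
cat >> h.py <<'E'
def plan(p,Rt,st=None):
    st=st or r.state(); R0=R.from_rotvec(st['eef_rot']).as_matrix()
    d=R0.T@(np.array(p)-st['position']); w=R.from_matrix(R0.T@Rt).as_rotvec()
    print('pos',st['position'].round(4),'shift units(in current axes)',(d/.04).round(3),'turn',w.round(3))
    e=Rt.T@(np.array(p)-st['position']);print('shift in target axes',(e/.04).round(3))
def downR(yaw):
    y=np.array([np.cos(yaw),np.sin(yaw),0]);z=np.array([0,0,-1.]);return np.c_[np.cross(y,z),y,z]
E
python3 - <<'E'
from h import *
st=r.state();C=cam('wrist',st);im=viewer.capture('wrist');cv2.imwrite('pics/w1.png',im[:,:,::-1])
print(proj(C,[[.437,-.313,.153],[.437,-.313,.048]]))
plan([.437,-.313,.2],downR(-.159),st)
E
```

```text
[[279.23075854 248.49274921]
 [279.23123309 214.59490598]]
pos [ 0.4429 -0.2695  0.2554] shift units(in current axes) [-1.097  0.03   1.386] turn [ 0.    -0.    -0.002]
shift in target axes [-1.097  0.027  1.386]
```

View pics/w1.png

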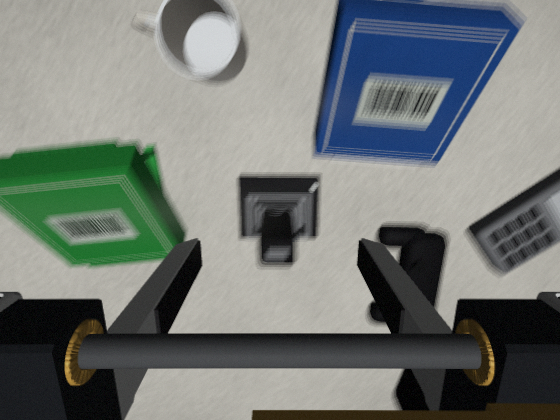

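The wrist view shows the wand tail at about (277,250), where the fit predicted (279,248). The wide carton's label is at (402,100). Next I'll align above the wand and look again.

Call:
carry_out --commands '[{"tx":-0.3,"ty":0.03,"tz":0,"wx":0,"wy":0,"wz":0,"grip":1},{"tx":-0.3,"ty":0,"tz":0,"wx":0,"wy":0,"wz":0,"grip":1},{"tx":-0.3,"ty":0,"tz":0,"wx":0,"wy":0,"wz":0,"grip":1},{"tx":-0.2,"ty":0,"tz":0,"wx":0,"wy":0,"wz":0,"grip":1},{"tx":0,"ty":0,"tz":0.4,"wx":0,"wy":0,"wz":0,"grip":1},{"tx":0,"ty":0,"tz":0.4,"wx":0,"wy":0,"wz":0,"grip":1},{"tx":0,"ty":0,"tz":0.4,"wx":0,"wy":0,"wz":0,"grip":1},{"tx":0,"ty":0,"tz":0,"wx":0,"wy":0,"wz":0,"grip":1},{"tx":0,"ty":0,"tz":0,"wx":0,"wy":0,"wz":0,"grip":1},{"tx":0,"ty":0,"tz":0,"wx":0,"wy":0,"wz":0,"grip":1}]'

```text
time: 1.87
position: [0.4389, -0.3122, 0.2083]
eef_rot: [2.391, 2.037, 0.0]
ft_force: [0.8, 0.2, 1.2]
opening: 0.0936
```

Run:
```python
from h import *
st=r.state();C=cam('wrist',st);im=viewer.capture('wrist');cv2.imwrite('pics/w2.png',im[:,:,::-1])
cv2.imwrite('pics/w2z.png',cv2.resize(im[150:300,190:390,::-1],None,fx=4,fy=4,interpolation=cv2.INTER_CUBIC))
cv2.imwrite('pics/w2y.png',cv2.resize(im[0:150,300:500,::-1],None,fx=4,fy=4,interpolation=cv2.INTER_CUBIC))
yw=-.159
x=np.array([np.cos(yw),np.sin(yw),0]);y=np.array([-x[1],x[0],0])
print(proj(C,[[.437,-.313,.153],[.437,-.313,.048]]))
print(proj(C,[np.array([.437,-.313,.048])+a*.04*x+b*.029*y for a,b in ((-1,1),(1,1),(1,-1),(-1,-1))]))
plan([.437,-.313,.2],downR(-.159),st); print(np.abs(st['joint_vel']).max())
```

```text
[[275.3578492  222.16422147]
 [276.42968722 190.2761064 ]]
[[238.49842225 163.60643539]
 [314.17846892 163.53342701]
 [312.64095896 215.73110249]
 [240.39057328 215.80076724]]
pos [ 0.4389 -0.3122  0.2083] shift units(in current axes) [-0.028 -0.045  0.206] turn [ 0.     0.    -0.001]
shift in target axes [-0.028 -0.045  0.206]
0.007724318915522409
```

View pics/w2z.png

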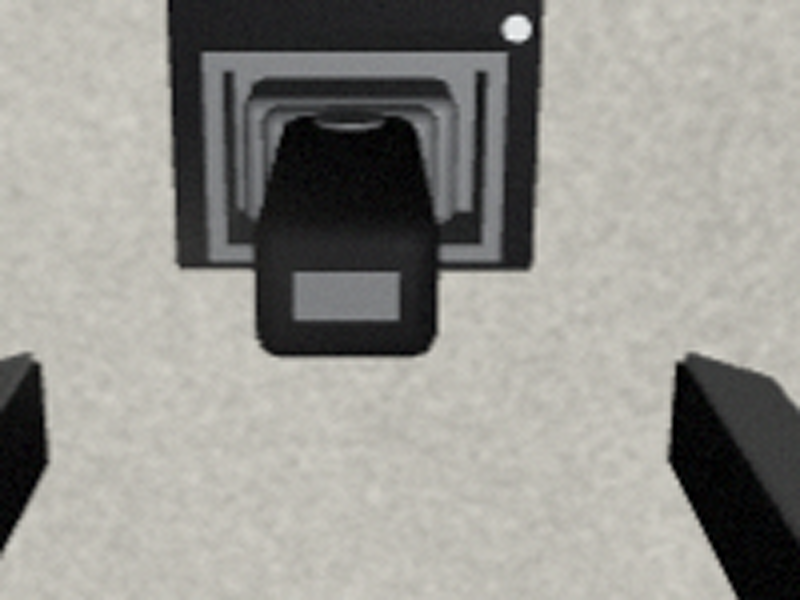

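View pics/w2y.png

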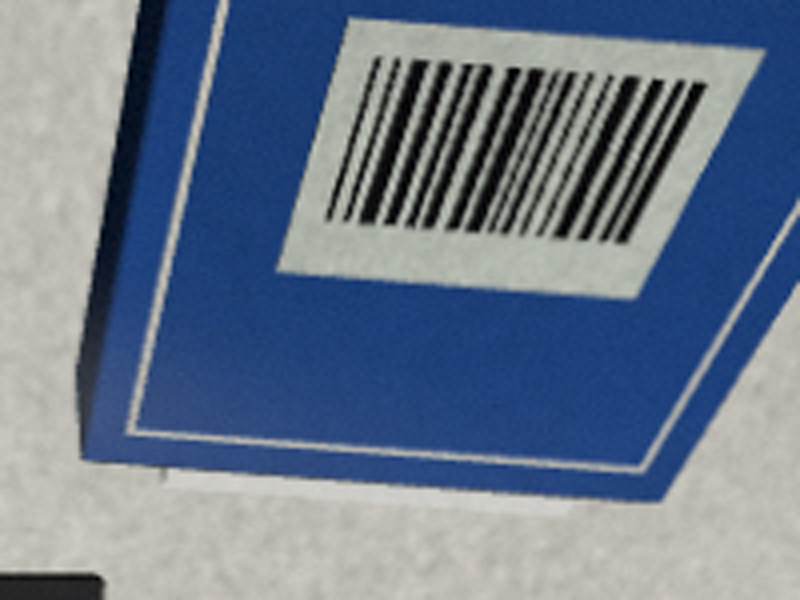

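Dock rim and tail agree with the fit to about 2 mm. I'll descend to TCP z of about 0.076 and close.

Call:
carry_out --commands '[{"tx":-0.05,"ty":-0.02,"tz":0.4,"wx":0,"wy":0,"wz":0,"grip":1},{"tx":0,"ty":0,"tz":0.6,"wx":0,"wy":0,"wz":0,"grip":1},{"tx":0,"ty":0,"tz":0.6,"wx":0,"wy":0,"wz":0,"grip":1},{"tx":0,"ty":0,"tz":0.6,"wx":0,"wy":0,"wz":0,"grip":1},{"tx":0,"ty":0,"tz":0.6,"wx":0,"wy":0,"wz":0,"grip":1},{"tx":0,"ty":0,"tz":0.5,"wx":0,"wy":0,"wz":0,"grip":1},{"tx":0,"ty":0,"tz":0,"wx":0,"wy":0,"wz":0,"grip":1},{"tx":0,"ty":0,"tz":0,"wx":0,"wy":0,"wz":0,"grip":0},{"tx":0,"ty":0,"tz":0,"wx":0,"wy":0,"wz":0,"grip":0},{"tx":0,"ty":0,"tz":0,"wx":0,"wy":0,"wz":0,"grip":0}]'

```text
time: 2.75
position: [0.4385, -0.3144, 0.0772]
eef_rot: [2.39, 2.035, 0.002]
ft_force: [-0.0, 0.3, -0.2]
opening: 0.0778
```

```bash
cat > fit2.py <<'E'
from fit import *
st=dict(position=np.array([0.4389,-0.3122,0.2083]),eef_rot=np.array([2.391,2.037,0.]))
W=cam('wrist',st)
pw=(np.array([(348,17),(765,48),(636,298),(278,271)])+.5)/4-.5+np.array([300,0])
ps=px([(190,292),(405,236),(455,375),(250,436)],(315,165))
def f(p):
    P=p[:3]+L@frame(p[3],p[4]).T
    return np.r_[(proj(S,P)-ps).ravel(),(proj(W,P)-pw).ravel()]
s=least_squares(f,[.58,-.198,.092,-1.8,.61]);print('joint',s.x.round(4),s.fun.round(1))
def f(p):
    P=p[:3]+L@frame(p[3],np.radians(35)).T
    return (proj(W,P)-pw).ravel()
s=least_squares(f,[.58,-.198,.092,-1.8]);print('wrist',s.x.round(4),s.fun.round(1))
E
python3 fit2.py | tail -2
```

```text
0.  -0.1]
wrist [ 0.5804 -0.1975  0.0946 -1.8   ] [ 0.2  0.2  0.2  0.2 -0.  -0.4 -0.4 -0.1]
```

Call:
carry_out --commands '[{"tx":0,"ty":0,"tz":0,"wx":0,"wy":0,"wz":0,"grip":0},{"tx":0,"ty":0,"tz":0,"wx":0,"wy":0,"wz":0,"grip":0},{"tx":0,"ty":0,"tz":0,"wx":0,"wy":0,"wz":0,"grip":0},{"tx":0,"ty":0,"tz":0,"wx":0,"wy":0,"wz":0,"grip":0},{"tx":0,"ty":0,"tz":0,"wx":0,"wy":0,"wz":0,"grip":0},{"tx":0,"ty":0,"tz":0,"wx":0,"wy":0,"wz":0,"grip":0},{"tx":0,"ty":0,"tz":0,"wx":0,"wy":0,"wz":0,"grip":0},{"tx":0,"ty":0,"tz":0,"wx":0,"wy":0,"wz":0,"grip":0},{"tx":0,"ty":0,"tz":0,"wx":0,"wy":0,"wz":0,"grip":0},{"tx":0,"ty":0,"tz":0,"wx":0,"wy":0,"wz":0,"grip":0}]'

```text
time: 3.58
position: [0.4374, -0.3138, 0.0754]
eef_rot: [-2.392, -2.036, 0.0]
ft_force: [-0.1, -0.1, -2.6]
opening: 0.0361
```

Run:
```python
from h import *
st=r.state();print(st['opening'],st['position'],st['ft_force'])
im=viewer.capture('wrist');cv2.imwrite('pics/w3.png',im[:,:,::-1])
```

```text
0.036063452107384 [ 0.43735875 -0.31384831  0.07535119] [-0.05605001 -0.08242456 -2.5710548 ]
```

View pics/w3.png

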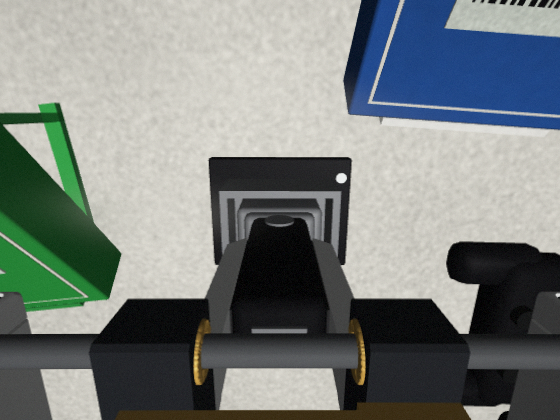

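Call:
carry_out --commands '[{"tx":0,"ty":0,"tz":-0.2,"wx":0,"wy":0,"wz":0,"grip":0},{"tx":0,"ty":0,"tz":-0.4,"wx":0,"wy":0,"wz":0,"grip":0},{"tx":0,"ty":0,"tz":-0.5,"wx":0,"wy":0,"wz":0,"grip":0},{"tx":0,"ty":0,"tz":-0.5,"wx":0,"wy":0,"wz":0,"grip":0},{"tx":0,"ty":0,"tz":-0.5,"wx":0,"wy":0,"wz":0,"grip":0},{"tx":0,"ty":0,"tz":-0.5,"wx":0,"wy":0,"wz":0,"grip":0},{"tx":0,"ty":0,"tz":-0.5,"wx":0,"wy":0,"wz":0,"grip":0},{"tx":0,"ty":0,"tz":-0.4,"wx":0,"wy":0,"wz":0,"grip":0},{"tx":0,"ty":0,"tz":-0.3,"wx":0,"wy":0,"wz":0,"grip":0},{"tx":0,"ty":0,"tz":0,"wx":0,"wy":0,"wz":0,"grip":0}]'

```text
time: 4.47
position: [0.4384, -0.3146, 0.2304]
eef_rot: [2.39, 2.034, 0.003]
ft_force: [0.2, 0.4, -1.3]
opening: 0.0361
```

```bash
cat >> h.py <<'E'
def scanR(psi,th):
    d=np.array([np.cos(psi),np.sin(psi),0]);z=-(np.sin(th)*d+np.cos(th)*np.array([0,0,1]))
    y=np.array([-d[1],d[0],0]); return np.c_[np.cross(y,z),y,z]
WL=np.array([.581,-.1975,.0935]);WR=scanR(-1.80,np.radians(35))
E
python3 - <<'E'
from h import *
print(r.state()['opening'],r.state()['ft_force'])
plan(WL-WR[:,2]*(.1224+.04),WR)
plan(WL-WR[:,2]*(.1224),WR)
im=viewer.capture('wrist');cv2.imwrite('pics/w4.png',im[:,:,::-1])
im=viewer.capture('side');cv2.imwrite('pics/s4.png',im[:,:,::-1])
E
```

```text
0.03613074288002621 [ 0.21220986  0.41675609 -1.30218305]
pos [ 0.4384 -0.3146  0.2304] shift units(in current axes) [1.135 2.893 0.105] turn [-0.017  0.611  0.068]
shift in target axes [1.036 2.808 0.842]
pos [ 0.4384 -0.3146  0.2304] shift units(in current axes) [1.708 2.929 0.924] turn [-0.017  0.611  0.068]
shift in target axes [1.036 2.808 1.842]
```

View pics/s4.png

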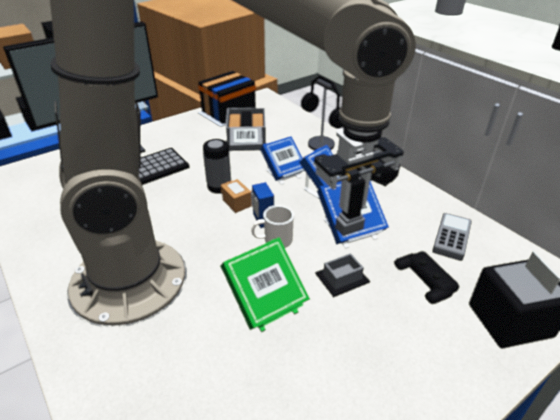

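The wand is lifted out and gripped straight. Next I'll tilt and move to the stand-off.

Call:
carry_out --commands '[{"tx":0,"ty":0.15,"tz":0,"wx":0,"wy":0.08,"wz":0.02,"grip":0},{"tx":0,"ty":0.35,"tz":0,"wx":0,"wy":0.1,"wz":0.02,"grip":0},{"tx":0,"ty":0.45,"tz":0,"wx":0,"wy":0.1,"wz":0.02,"grip":0},{"tx":0,"ty":0.45,"tz":0,"wx":0,"wy":0.1,"wz":0.01,"grip":0},{"tx":0,"ty":0.45,"tz":0,"wx":0,"wy":0.1,"wz":0,"grip":0},{"tx":0.2,"ty":0.45,"tz":0,"wx":0,"wy":0.08,"wz":0,"grip":0},{"tx":0.3,"ty":0.35,"tz":0.2,"wx":0,"wy":0.05,"wz":0,"grip":0},{"tx":0.3,"ty":0.15,"tz":0.3,"wx":0,"wy":0,"wz":0,"grip":0},{"tx":0.2,"ty":0,"tz":0.3,"wx":0,"wy":0,"wz":0,"grip":0},{"tx":0,"ty":0,"tz":0,"wx":0,"wy":0,"wz":0,"grip":0}]'

```text
time: 5.4
position: [0.5589, -0.283, 0.2199]
eef_rot: [-2.097, -1.664, -0.649]
ft_force: [0.8, 0.6, -2.2]
opening: 0.0358
```

Run:
```python
from h import *
st=r.state();print(st['opening'],st['ft_force'],st['joint_positions'].round(2))
plan(WL-WR[:,2]*(.1224),WR)
C=cam('wrist');print(proj(C,WL))
im=viewer.capture('wrist');cv2.imwrite('pics/w5.png',im[:,:,::-1])
im=viewer.capture('side');cv2.imwrite('pics/s5.png',im[:,:,::-1])
```

```text
0.03580341054672995 [ 0.8410078   0.58730167 -2.15803036] [ 0.51  0.53  0.22  1.57 -0.64  1.43  0.71]
pos [ 0.5589 -0.283   0.2199] shift units(in current axes) [-0.005  0.063  0.793] turn [-0.013 -0.    -0.004]
shift in target axes [-0.005  0.052  0.794]
[[282.0252012  192.13071396]]
```

View pics/s5.png

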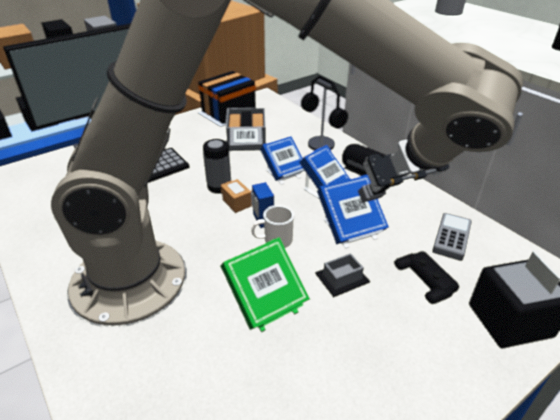

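View pics/w5.png

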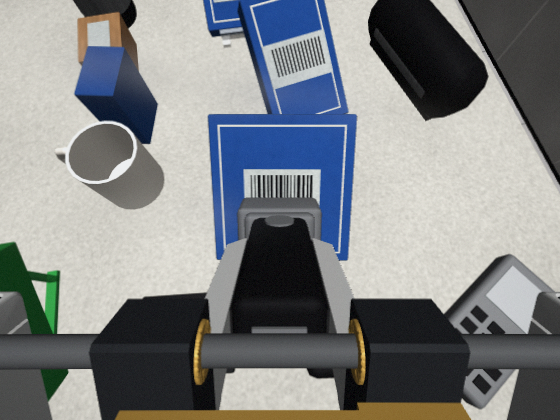

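The wrist view shows the label centred at column 282, square to the wand's head, with the carton edges level. Next I'll approach to 60 mm and hold.

Call:
carry_out --commands '[{"tx":0,"ty":0.02,"tz":0.2,"wx":-0.013,"wy":0,"wz":0,"grip":0},{"tx":0,"ty":0.02,"tz":0.2,"wx":0,"wy":0,"wz":0,"grip":0},{"tx":0,"ty":0.01,"tz":0.2,"wx":0,"wy":0,"wz":0,"grip":0},{"tx":0,"ty":0,"tz":0.19,"wx":0,"wy":0,"wz":0,"grip":0},{"tx":0,"ty":0,"tz":0,"wx":0,"wy":0,"wz":0,"grip":0},{"tx":0,"ty":0,"tz":0,"wx":0,"wy":0,"wz":0,"grip":0},{"tx":0,"ty":0,"tz":0,"wx":0,"wy":0,"wz":0,"grip":0},{"tx":0,"ty":0,"tz":0,"wx":0,"wy":0,"wz":0,"grip":0},{"tx":0,"ty":0,"tz":0,"wx":0,"wy":0,"wz":0,"grip":0},{"tx":0,"ty":0,"tz":0,"wx":0,"wy":0,"wz":0,"grip":0}]'

```text
time: 6.33
position: [0.5646, -0.2703, 0.1959]
eef_rot: [-2.111, -1.663, -0.664]
ft_force: [-0.1, 0.1, -2.6]
opening: 0.0357
```

Run:
```python
from h import *
st=r.state();print(st['opening'],st['ft_force'])
plan(WL-WR[:,2]*(.1224),WR)
R0=R.from_rotvec(st['eef_rot']).as_matrix();n=st['position']+R0[:,2]*.0624
x,y=R0[:,0],R0[:,1]
C=cam('wrist');print('nose corners/front(-) pred',proj(C,[n,n+.018*x+.029*y,n+.018*x-.029*y]), proj(C,st['position']-.0776*R0[:,2]))
im=viewer.capture('wrist');cv2.imwrite('pics/w6.png',im[:,:,::-1])
im=viewer.capture('side');cv2.imwrite('pics/s6.png',cv2.resize(im[140:260,280:440,::-1],None,fx=5,fy=5,interpolation=cv2.INTER_CUBIC))
```

```text
0.03572621350635258 [-0.09675333  0.10781894 -2.56896524]
pos [ 0.5646 -0.2703  0.1959] shift units(in current axes) [ 0.06  -0.016  0.108] turn [ 0.004  0.001 -0.006]
shift in target axes [ 0.06  -0.016  0.108]
nose corners/front(-) pred [[277.69937272 219.58861209]
 [314.98294356 197.62586381]
 [240.35028599 197.63609275]] [[276.00008933 338.6350907 ]]
```

View pics/s6.png

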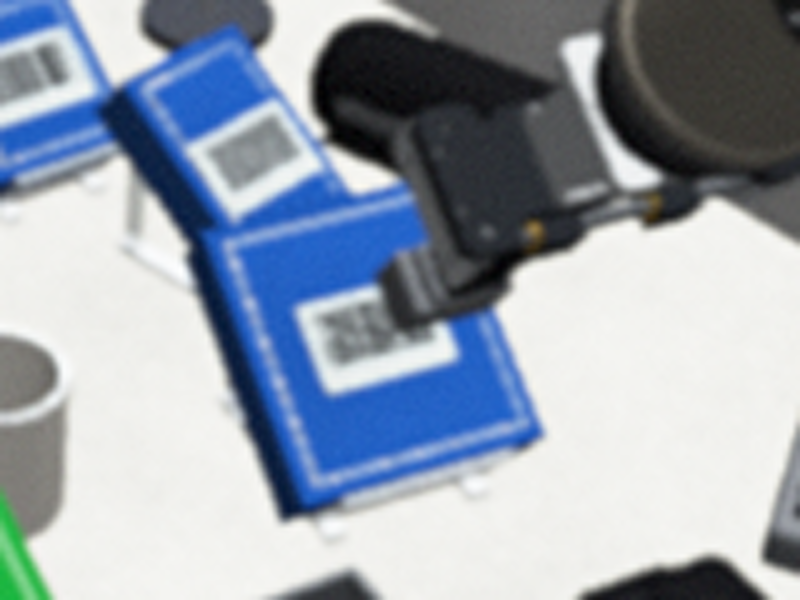

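View pics/w6.png

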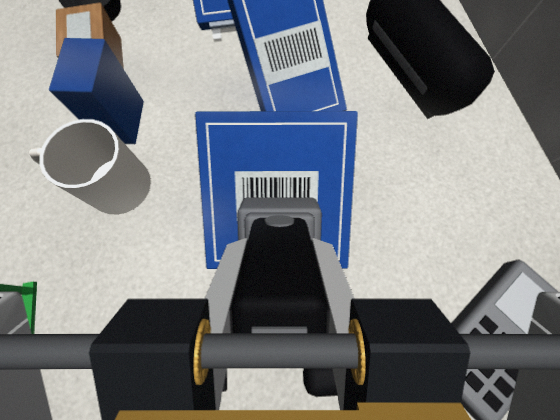

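The head's front edge is at row 198, columns 240–320. The prediction was 240–315, so the wand hasn't slipped. The pose is within 5 mm, so I'll hold.

Call:
carry_out --commands '[{"tx":0,"ty":0,"tz":0,"wx":0,"wy":0,"wz":0,"grip":0},{"tx":0,"ty":0,"tz":0,"wx":0,"wy":0,"wz":0,"grip":0},{"tx":0,"ty":0,"tz":0,"wx":0,"wy":0,"wz":0,"grip":0},{"tx":0,"ty":0,"tz":0,"wx":0,"wy":0,"wz":0,"grip":0},{"tx":0,"ty":0,"tz":0,"wx":0,"wy":0,"wz":0,"grip":0},{"tx":0,"ty":0,"tz":0,"wx":0,"wy":0,"wz":0,"grip":0},{"tx":0,"ty":0,"tz":0,"wx":0,"wy":0,"wz":0,"grip":0},{"tx":0,"ty":0,"tz":0,"wx":0,"wy":0,"wz":0,"grip":0},{"tx":0,"ty":0,"tz":0,"wx":0,"wy":0,"wz":0,"grip":0},{"tx":0,"ty":0,"tz":0,"wx":0,"wy":0,"wz":0,"grip":0}]'

```text
time: 7.27
position: [0.5647, -0.2701, 0.1958]
eef_rot: [-2.111, -1.662, -0.664]
ft_force: [0.6, 0.5, -2.6]
opening: 0.0359
```

Call:
carry_out --commands '[{"tx":0,"ty":0,"tz":0,"wx":0,"wy":0,"wz":0,"grip":0},{"tx":0,"ty":0,"tz":0,"wx":0,"wy":0,"wz":0,"grip":0},{"tx":0,"ty":0,"tz":0,"wx":0,"wy":0,"wz":0,"grip":0},{"tx":0,"ty":0,"tz":0,"wx":0,"wy":0,"wz":0,"grip":0},{"tx":0,"ty":0,"tz":0,"wx":0,"wy":0,"wz":0,"grip":0},{"tx":0,"ty":0,"tz":0,"wx":0,"wy":0,"wz":0,"grip":0},{"tx":0,"ty":0,"tz":0,"wx":0,"wy":0,"wz":0,"grip":0},{"tx":0,"ty":0,"tz":0,"wx":0,"wy":0,"wz":0,"grip":0},{"tx":0,"ty":0,"tz":0,"wx":0,"wy":0,"wz":0,"grip":0},{"tx":0,"ty":0,"tz":0,"wx":0,"wy":0,"wz":0,"grip":0}]'

```text
time: 8.1
position: [0.5647, -0.2701, 0.1958]
eef_rot: [-2.111, -1.662, -0.664]
ft_force: [-0.5, -0.6, -2.3]
opening: 0.0358
```

Run:
```python
from h import *
st=r.state();print(st['time'],np.abs(st['joint_vel']).max())
plan(WL-WR[:,2]*(.1224),WR)
BR=scanR(-2.178,np.radians(30));BL=np.array([.5604,.3195,.08])
for s in (.15,0): 
    p=BL-BR[:,2]*(.1224+s);print(p);plan(p,BR)
```

```text
8.1 0.0017782277546750168
pos [ 0.5647 -0.2701  0.1958] shift units(in current axes) [ 0.057 -0.015  0.101] turn [ 0.004  0.001 -0.006]
shift in target axes [ 0.057 -0.015  0.101]
[0.48268793 0.20764619 0.31590532]
pos [ 0.5647 -0.2701  0.1958] shift units(in current axes) [10.844 -4.79   3.915] turn [-0.2   -0.085  0.313]
shift in target axes [ 8.983 -8.497  1.719]
[0.52548092 0.2692397  0.18600151]
pos [ 0.5647 -0.2701  0.1958] shift units(in current axes) [10.417 -4.108  7.578] turn [-0.2   -0.085  0.313]
shift in target axes [ 8.983 -8.497  5.469]
```

Run:
```python
from h import *
S=cam('side');C=cam('scene')
print('speaker top side/scene',atz(S,[[214,143]],.16),atz(C,[[348,203]],.16))
print('hp base',atz(S,[[321,144]],.01),atz(C,[[211,341]],.01))
print('mug top',atz(S,[[279,215]],.09)); print('earbox top',atz(S,[[262,190]],.11))
print('hp top (scene)',[ (z,atz(C,[[190,252]],z)[0].round(3)) for z in (.2,.25,.3)])
```

```text
speaker top side/scene [[0.38360015 0.2136286  0.16      ]] [[0.38514753 0.2080053  0.16      ]]
hp base [[0.81189694 0.20995358 0.01      ]] [[0.82069539 0.22443767 0.01      ]]
mug top [[ 0.3921249  -0.10538759  0.09      ]]
earbox top [[ 0.40367278 -0.0096239   0.11      ]]
hp top (scene) [(0.2, array([0.8  , 0.158, 0.2  ])), (0.25, array([0.825, 0.217, 0.25 ])), (0.3, array([0.85 , 0.275, 0.3  ]))]
```

Call:
carry_out --commands '[{"tx":0,"ty":0,"tz":-0.4,"wx":0,"wy":0,"wz":0,"grip":0},{"tx":0,"ty":0,"tz":-0.7,"wx":0,"wy":0,"wz":0,"grip":0},{"tx":0,"ty":0,"tz":-0.8,"wx":0,"wy":0,"wz":0,"grip":0},{"tx":0,"ty":0,"tz":-0.7,"wx":0,"wy":0,"wz":0,"grip":0},{"tx":0.2,"ty":-0.1,"tz":-0.4,"wx":0,"wy":0,"wz":0,"grip":0},{"tx":0.4,"ty":-0.2,"tz":0.25,"wx":0,"wy":0,"wz":0,"grip":0},{"tx":0.65,"ty":-0.3,"tz":0.42,"wx":0,"wy":0,"wz":0,"grip":0},{"tx":0.65,"ty":-0.3,"tz":0.42,"wx":0,"wy":0,"wz":0,"grip":0},{"tx":0.65,"ty":-0.3,"tz":0.42,"wx":0,"wy":0,"wz":0,"grip":0},{"tx":0.65,"ty":-0.3,"tz":0.42,"wx":0,"wy":0,"wz":0,"grip":0}]'

```text
time: 8.93
position: [0.5247, -0.1764, 0.3042]
eef_rot: [-2.111, -1.662, -0.664]
ft_force: [0.8, 0.3, -3.0]
opening: 0.036
```

```bash
cat >> h.py <<'E'
BR=scanR(-2.178,np.radians(30));BL=np.array([.5604,.3195,.08])
E
python3 - <<'E'
from h import *
st=r.state();print(st['time'],st['joint_vel'].round(2),st['opening'],st['position'])
plan(BL-BR[:,2]*(.1224+.15),BR)
E
```

```text
8.9333 [-0.42 -0.52 -0.18  0.64 -0.04 -0.42 -0.39] 0.03604381898104511 [ 0.52470572 -0.17639118  0.30419193]
pos [ 0.5247 -0.1764  0.3042] shift units(in current axes) [ 7.617 -3.27   4.966] turn [-0.2   -0.085  0.313]
shift in target axes [ 6.456 -6.341  3.389]
```

Call:
carry_out --commands '[{"tx":0.7,"ty":-0.3,"tz":0.45,"wx":0,"wy":0,"wz":0,"grip":0},{"tx":0.7,"ty":-0.3,"tz":0.45,"wx":0,"wy":0,"wz":0,"grip":0},{"tx":0.7,"ty":-0.3,"tz":0.45,"wx":0,"wy":0,"wz":0,"grip":0},{"tx":0.7,"ty":-0.3,"tz":0.45,"wx":0,"wy":0,"wz":0,"grip":0},{"tx":0.7,"ty":-0.3,"tz":0.45,"wx":0,"wy":0,"wz":0,"grip":0},{"tx":0.7,"ty":-0.3,"tz":0.45,"wx":0,"wy":0,"wz":0,"grip":0},{"tx":0.7,"ty":-0.3,"tz":0.45,"wx":0,"wy":0,"wz":0,"grip":0},{"tx":0.7,"ty":-0.3,"tz":0.45,"wx":0,"wy":0,"wz":0,"grip":0},{"tx":0.7,"ty":-0.3,"tz":0.45,"wx":0,"wy":0,"wz":0,"grip":0},{"tx":0.4,"ty":-0.2,"tz":0.25,"wx":0,"wy":0,"wz":0,"grip":0}]'

```text
time: 9.77
position: [0.4856, 0.1623, 0.3172]
eef_rot: [-2.107, -1.665, -0.663]
ft_force: [0.0, -0.3, -1.4]
opening: 0.0361
```

Run:
```python
from h import *
st=r.state();print(st['time'],st['joint_vel'].round(2),st['opening'],st['position'])
plan(BL-BR[:,2]*(.1224+.15),BR)
```

```text
9.7667 [-0.25 -0.11 -0.24  0.09 -0.02 -0.27 -0.41] 0.03608869770944089 [0.48556963 0.16227234 0.31722341]
pos [0.4856 0.1623 0.3172] shift units(in current axes) [ 0.872 -0.332  0.65 ] turn [-0.201 -0.086  0.315]
shift in target axes [ 0.755 -0.706  0.474]
```

Call:
carry_out --commands '[{"tx":0.2,"ty":-0.1,"tz":0.15,"wx":-0.04,"wy":-0.017,"wz":0.063,"grip":0},{"tx":0.1,"ty":0,"tz":0.1,"wx":-0.04,"wy":-0.017,"wz":0.063,"grip":0},{"tx":0.1,"ty":0,"tz":0,"wx":-0.04,"wy":-0.017,"wz":0.063,"grip":0},{"tx":0,"ty":0,"tz":0,"wx":-0.04,"wy":-0.017,"wz":0.063,"grip":0},{"tx":0,"ty":0,"tz":0,"wx":-0.04,"wy":-0.017,"wz":0.063,"grip":0},{"tx":0,"ty":0,"tz":0,"wx":0,"wy":0,"wz":0,"grip":0},{"tx":0,"ty":0,"tz":0,"wx":0,"wy":0,"wz":0,"grip":0},{"tx":0,"ty":0,"tz":0,"wx":0,"wy":0,"wz":0,"grip":0},{"tx":0,"ty":0,"tz":0,"wx":0,"wy":0,"wz":0,"grip":0},{"tx":0,"ty":0,"tz":0,"wx":0,"wy":0,"wz":0,"grip":0}]'

```text
time: 10.6
position: [0.4885, 0.1772, 0.3172]
eef_rot: [-2.502, -1.305, -0.669]
ft_force: [-0.1, -0.5, -2.9]
opening: 0.0357
```

Run:
```python
from h import *
st=r.state();print(st['time'],np.abs(st['joint_vel']).max(),st['position'],st['eef_rot'])
plan(BL-BR[:,2]*(.1224+.15),BR)
C=cam('wrist');print(proj(C,[BL+BR@np.array(v) for v in ((.025,-.04,0),(.025,.04,0),(0,0,0))]))
im=viewer.capture('wrist');cv2.imwrite('pics/w7.png',im[:,:,::-1])
```

```text
10.6 0.012335271170474093 [0.48850805 0.17724919 0.31717441] [-2.50216934 -1.30513976 -0.66898084]
pos [0.4885 0.1772 0.3172] shift units(in current axes) [ 0.452 -0.554  0.298] turn [-0.001  0.    -0.002]
shift in target axes [ 0.453 -0.553  0.298]
[[234.37762318 140.37209813]
 [291.04726916 140.24737905]
 [263.00521266 158.05109317]]
```

View pics/w7.png

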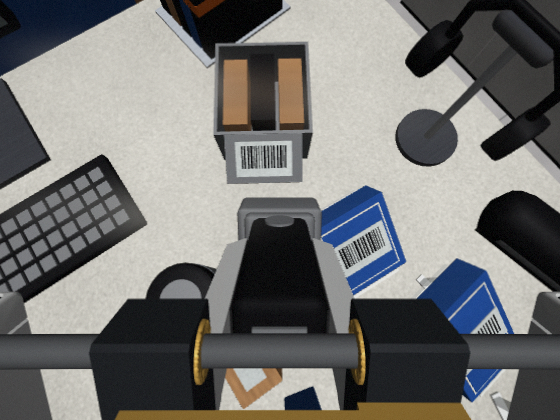

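The bin label is at about (263,158), where it was predicted, and its edges are level. I'll shift across and approach.

Call:
carry_out --commands '[{"tx":0.15,"ty":-0.2,"tz":0.1,"wx":0,"wy":0,"wz":0,"grip":0},{"tx":0.15,"ty":-0.2,"tz":0.2,"wx":0,"wy":0,"wz":0,"grip":0},{"tx":0.15,"ty":-0.15,"tz":0.4,"wx":0,"wy":0,"wz":0,"grip":0},{"tx":0,"ty":0,"tz":0.5,"wx":0,"wy":0,"wz":0,"grip":0},{"tx":0,"ty":0,"tz":0.5,"wx":0,"wy":0,"wz":0,"grip":0},{"tx":0,"ty":0,"tz":0.5,"wx":0,"wy":0,"wz":0,"grip":0},{"tx":0,"ty":0,"tz":0.5,"wx":0,"wy":0,"wz":0,"grip":0},{"tx":0,"ty":0,"tz":0.3,"wx":0,"wy":0,"wz":0,"grip":0},{"tx":0,"ty":0,"tz":0,"wx":0,"wy":0,"wz":0,"grip":0},{"tx":0,"ty":0,"tz":0,"wx":0,"wy":0,"wz":0,"grip":0}]'

```text
time: 11.48
position: [0.5132, 0.2522, 0.222]
eef_rot: [-2.502, -1.305, -0.667]
ft_force: [-0.1, -0.2, -1.3]
opening: 0.0361
```

Run:
```python
from h import *
st=r.state();print(st['time'],np.abs(st['joint_vel']).max())
plan(BL-BR[:,2]*(.1224),BR)
C=cam('wrist');print(proj(C,[BL+BR@np.array(v) for v in ((.025,-.04,0),(.025,.04,0),(0,0,0))]))
im=viewer.capture('wrist');cv2.imwrite('pics/w8.png',im[:,:,::-1])
```

```text
11.4833 0.029189989860097507
pos [0.5132 0.2522 0.222 ] shift units(in current axes) [0.006 0.01  1.042] turn [-0.001  0.001 -0.002]
shift in target axes [0.005 0.009 1.042]
[[241.15420695 166.95636797]
 [315.83442685 166.77358095]
 [278.55990211 189.59054698]]
```

View pics/w8.png

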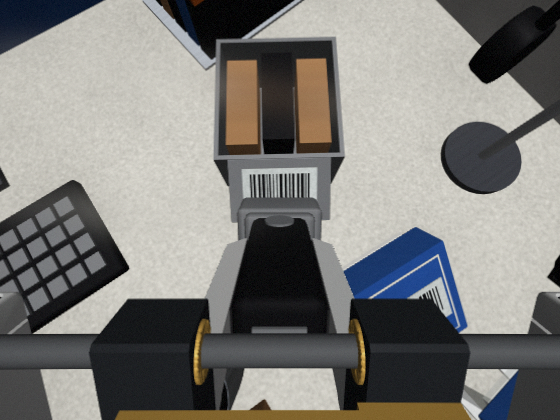

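The label's top corners are at (242,167) and (317,168), as predicted. I'll finish the approach and hold.

Call:
carry_out --commands '[{"tx":0,"ty":0.01,"tz":0.25,"wx":0,"wy":0,"wz":0,"grip":0},{"tx":0,"ty":0,"tz":0.25,"wx":0,"wy":0,"wz":0,"grip":0},{"tx":0,"ty":0,"tz":0.25,"wx":0,"wy":0,"wz":0,"grip":0},{"tx":0,"ty":0,"tz":0.2,"wx":0,"wy":0,"wz":0,"grip":0},{"tx":0,"ty":0,"tz":0.05,"wx":0,"wy":0,"wz":0,"grip":0},{"tx":0,"ty":0,"tz":0,"wx":0,"wy":0,"wz":0,"grip":0},{"tx":0,"ty":0,"tz":0,"wx":0,"wy":0,"wz":0,"grip":0},{"tx":0,"ty":0,"tz":0,"wx":0,"wy":0,"wz":0,"grip":0},{"tx":0,"ty":0,"tz":0,"wx":0,"wy":0,"wz":0,"grip":0},{"tx":0,"ty":0,"tz":0,"wx":0,"wy":0,"wz":0,"grip":0}]'

```text
time: 12.37
position: [0.5253, 0.2684, 0.1883]
eef_rot: [-2.503, -1.305, -0.671]
ft_force: [0.8, 0.1, -1.3]
opening: 0.0358
```

Call:
carry_out --commands '[{"tx":0,"ty":0,"tz":0,"wx":0,"wy":0,"wz":0,"grip":0},{"tx":0,"ty":0,"tz":0,"wx":0,"wy":0,"wz":0,"grip":0},{"tx":0,"ty":0,"tz":0,"wx":0,"wy":0,"wz":0,"grip":0},{"tx":0,"ty":0,"tz":0,"wx":0,"wy":0,"wz":0,"grip":0},{"tx":0,"ty":0,"tz":0,"wx":0,"wy":0,"wz":0,"grip":0},{"tx":0,"ty":0,"tz":0,"wx":0,"wy":0,"wz":0,"grip":0},{"tx":0,"ty":0,"tz":0,"wx":0,"wy":0,"wz":0,"grip":0},{"tx":0,"ty":0,"tz":0,"wx":0,"wy":0,"wz":0,"grip":0},{"tx":0,"ty":0,"tz":0,"wx":0,"wy":0,"wz":0,"grip":0},{"tx":0,"ty":0,"tz":0,"wx":0,"wy":0,"wz":0,"grip":0}]'

```text
time: 13.2
position: [0.5252, 0.2685, 0.1879]
eef_rot: [-2.503, -1.305, -0.67]
ft_force: [-0.3, -0.1, -1.6]
opening: 0.036
```

Call:
carry_out --commands '[{"tx":0,"ty":0,"tz":0,"wx":0,"wy":0,"wz":0,"grip":0},{"tx":0,"ty":0,"tz":0,"wx":0,"wy":0,"wz":0,"grip":0},{"tx":0,"ty":0,"tz":0,"wx":0,"wy":0,"wz":0,"grip":0},{"tx":0,"ty":0,"tz":0,"wx":0,"wy":0,"wz":0,"grip":0},{"tx":0,"ty":0,"tz":0,"wx":0,"wy":0,"wz":0,"grip":0},{"tx":0,"ty":0,"tz":0,"wx":0,"wy":0,"wz":0,"grip":0},{"tx":0,"ty":0,"tz":0,"wx":0,"wy":0,"wz":0,"grip":0},{"tx":0,"ty":0,"tz":0,"wx":0,"wy":0,"wz":0,"grip":0},{"tx":0,"ty":0,"tz":0,"wx":0,"wy":0,"wz":0,"grip":0},{"tx":0,"ty":0,"tz":0,"wx":0,"wy":0,"wz":0,"grip":0}]'

```text
time: 14.03
position: [0.5252, 0.2685, 0.1879]
eef_rot: [-2.503, -1.305, -0.67]
ft_force: [0.1, -0.5, -2.8]
opening: 0.0358
```

Run:
```python
from h import *
st=r.state();print(st['time'],np.abs(st['joint_vel']).max())
plan(BL-BR[:,2]*(.1224),BR)
im=viewer.capture('wrist');cv2.imwrite('pics/w9.png',im[:,:,::-1])
print(viewer.get_calibration('side')['cx'])
C=cam('wrist');print(proj(C,[BL+BR@np.array(v) for v in ((.025,-.04,0),(.025,.04,0),(0,0,0))]))
im=viewer.capture('side');cv2.imwrite('pics/s9.png',cv2.resize(im[90:250,180:390,::-1],None,fx=3.7,fy=3.7))
plan([.4385,-.3145,.25],downR(-.159))
```

```text
14.0333 0.0021570591856454567
pos [0.5252 0.2685 0.1879] shift units(in current axes) [-0.008 -0.005  0.051] turn [ 0.     0.    -0.002]
shift in target axes [-0.008 -0.005  0.051]
273.9036945243783
[[235.72433804 174.48391392]
 [319.53703002 174.28634246]
 [277.7221958  199.66548009]]
pos [0.5252 0.2685 0.1879] shift units(in current axes) [-10.648   6.561  -7.944] turn [ 0.117 -0.515 -0.44 ]
shift in target axes [-14.734   0.167  -1.552]
```

View pics/w9.png

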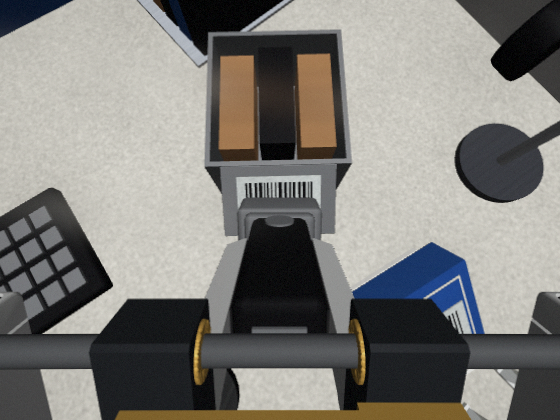

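View pics/s9.png

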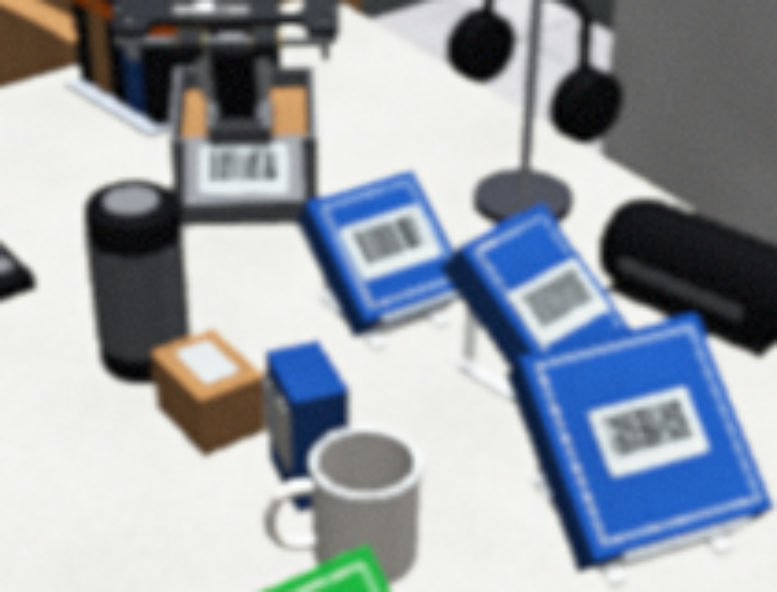

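Both views show the beam on the bin label with nothing disturbed. It has held for over 1.6 s. I'll retreat, straighten and travel back.

Call:
carry_out --commands '[{"tx":0,"ty":0,"tz":-0.4,"wx":0,"wy":0,"wz":0,"grip":0},{"tx":0,"ty":0,"tz":-0.7,"wx":0,"wy":0,"wz":0,"grip":0},{"tx":0,"ty":0,"tz":-0.8,"wx":0,"wy":0,"wz":0,"grip":0},{"tx":0,"ty":0,"tz":-0.7,"wx":0,"wy":0,"wz":0,"grip":0},{"tx":0,"ty":0,"tz":-0.4,"wx":0.024,"wy":-0.1,"wz":-0.09,"grip":0},{"tx":0,"ty":0,"tz":0,"wx":0.024,"wy":-0.1,"wz":-0.09,"grip":0},{"tx":0,"ty":0,"tz":0,"wx":0.024,"wy":-0.1,"wz":-0.09,"grip":0},{"tx":0,"ty":0,"tz":0,"wx":0.024,"wy":-0.1,"wz":-0.09,"grip":0},{"tx":-0.2,"ty":0,"tz":0,"wx":0.024,"wy":-0.1,"wz":-0.08,"grip":0},{"tx":-0.4,"ty":0,"tz":0,"wx":0,"wy":0,"wz":0,"grip":0}]'

```text
time: 14.97
position: [0.4862, 0.1999, 0.2898]
eef_rot: [-2.394, -1.995, -0.066]
ft_force: [-1.8, -0.5, -3.1]
opening: 0.0361
```

Run:
```python
from h import *
print(r.state()['opening']);plan([.4385,-.3145,.25],downR(-.159))
```

```text
0.036130422218439116
pos [0.4862 0.1999 0.2898] shift units(in current axes) [-12.898   1.141   0.383] turn [ 0.009 -0.048 -0.022]
shift in target axes [-12.887   0.858   0.994]
```

Call:
carry_out --commands '[{"tx":-0.6,"ty":0.05,"tz":0,"wx":0,"wy":-0.015,"wz":-0.01,"grip":0},{"tx":-0.85,"ty":0.06,"tz":0,"wx":0,"wy":0,"wz":0,"grip":0},{"tx":-0.9,"ty":0.06,"tz":0,"wx":0,"wy":0,"wz":0,"grip":0},{"tx":-0.9,"ty":0.06,"tz":0,"wx":0,"wy":0,"wz":0,"grip":0},{"tx":-0.9,"ty":0.06,"tz":0,"wx":0,"wy":0,"wz":0,"grip":0},{"tx":-0.9,"ty":0.06,"tz":0,"wx":0,"wy":0,"wz":0,"grip":0},{"tx":-0.9,"ty":0.06,"tz":0,"wx":0,"wy":0,"wz":0,"grip":0},{"tx":-0.9,"ty":0.06,"tz":0,"wx":0,"wy":0,"wz":0,"grip":0},{"tx":-0.9,"ty":0.06,"tz":0,"wx":0,"wy":0,"wz":0,"grip":0},{"tx":-0.9,"ty":0.06,"tz":0,"wx":0,"wy":0,"wz":0,"grip":0}]'

```text
time: 15.8
position: [0.4456, -0.15, 0.2769]
eef_rot: [-2.402, -2.0, -0.056]
ft_force: [2.0, -0.5, -2.0]
opening: 0.0358
```

Run:
```python
from h import *
print(r.state()['opening']);plan([.4385,-.3145,.25],downR(-.159))
```

```text
0.0358028228999055
pos [ 0.4456 -0.15    0.2769] shift units(in current axes) [-4.098  0.564  0.527] turn [ 0.012 -0.037 -0.023]
shift in target axes [-4.088  0.475  0.673]
```

Call:
carry_out --commands '[{"tx":-0.8,"ty":0.08,"tz":0,"wx":0.012,"wy":-0.037,"wz":-0.022,"grip":0},{"tx":-0.7,"ty":0.08,"tz":0,"wx":0,"wy":0,"wz":0,"grip":0},{"tx":-0.6,"ty":0.08,"tz":0,"wx":0,"wy":0,"wz":0,"grip":0},{"tx":-0.5,"ty":0.08,"tz":0,"wx":0,"wy":0,"wz":0,"grip":0},{"tx":-0.4,"ty":0.08,"tz":0,"wx":0,"wy":0,"wz":0,"grip":0},{"tx":-0.2,"ty":0,"tz":0.2,"wx":0,"wy":0,"wz":0,"grip":0},{"tx":0,"ty":0,"tz":0.2,"wx":0,"wy":0,"wz":0,"grip":0},{"tx":0,"ty":0,"tz":0,"wx":0,"wy":0,"wz":0,"grip":0},{"tx":0,"ty":0,"tz":0,"wx":0,"wy":0,"wz":0,"grip":0},{"tx":0,"ty":0,"tz":0,"wx":0,"wy":0,"wz":0,"grip":0}]'

```text
time: 16.63
position: [0.441, -0.276, 0.2595]
eef_rot: [-2.39, -2.037, 0.001]
ft_force: [-0.7, -0.0, -2.3]
opening: 0.0357
```

Run:
```python
from h import *
print(r.state()['opening'],np.abs(r.state()['joint_vel']).max());plan([.4374,-.3138,.16],downR(-.159))
im=viewer.capture('wrist');cv2.imwrite('pics/w10.png',im[:,:,::-1])
```

```text
0.03571486641785394 0.008641119367992691
pos [ 0.441  -0.276   0.2595] shift units(in current axes) [-0.948  0.065  2.488] turn [-0.001 -0.001 -0.   ]
shift in target axes [-0.946  0.062  2.488]
```

View pics/w10.png

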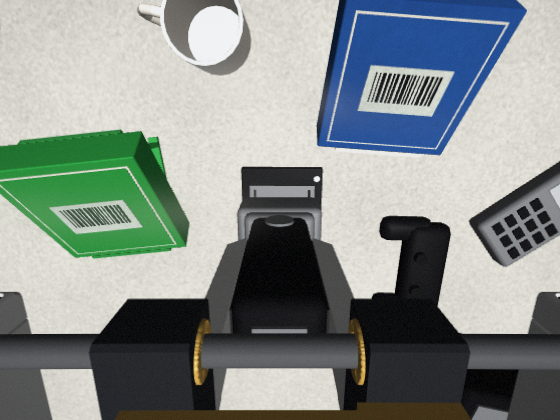

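The wand hangs straight behind and above the dock, whose foot spans columns 242–322. I'll move over the pocket and down to nose height 0.10.

Call:
carry_out --commands '[{"tx":-0.25,"ty":0.06,"tz":0,"wx":0,"wy":0,"wz":0,"grip":0},{"tx":-0.25,"ty":0,"tz":0,"wx":0,"wy":0,"wz":0,"grip":0},{"tx":-0.25,"ty":0,"tz":0,"wx":0,"wy":0,"wz":0,"grip":0},{"tx":-0.2,"ty":0,"tz":0.3,"wx":0,"wy":0,"wz":0,"grip":0},{"tx":0,"ty":0,"tz":0.5,"wx":0,"wy":0,"wz":0,"grip":0},{"tx":0,"ty":0,"tz":0.6,"wx":0,"wy":0,"wz":0,"grip":0},{"tx":0,"ty":0,"tz":0.6,"wx":0,"wy":0,"wz":0,"grip":0},{"tx":0,"ty":0,"tz":0.4,"wx":0,"wy":0,"wz":0,"grip":0},{"tx":0,"ty":0,"tz":0,"wx":0,"wy":0,"wz":0,"grip":0},{"tx":0,"ty":0,"tz":0,"wx":0,"wy":0,"wz":0,"grip":0}]'

```text
time: 17.52
position: [0.4362, -0.3154, 0.1627]
eef_rot: [-2.391, -2.033, 0.002]
ft_force: [-1.0, 0.1, -2.7]
opening: 0.0362
```

Run:
```python
from h import *
print(r.state()['opening'],np.abs(r.state()['joint_vel']).max());plan([.4374,-.3138,.0765],downR(-.159))
im=viewer.capture('wrist');cv2.imwrite('pics/w11.png',im[:,:,::-1])
im=viewer.capture('side');cv2.imwrite('pics/s11.png',cv2.resize(im[200:310,290:410,::-1],None,fx=5,fy=5,interpolation=cv2.INTER_CUBIC))
```

```text
0.0362365303973816 0.03035919317138627
pos [ 0.4362 -0.3154  0.1627] shift units(in current axes) [0.042 0.031 2.155] turn [-0.003 -0.001 -0.002]
shift in target axes [0.044 0.024 2.155]
```

View pics/w11.png

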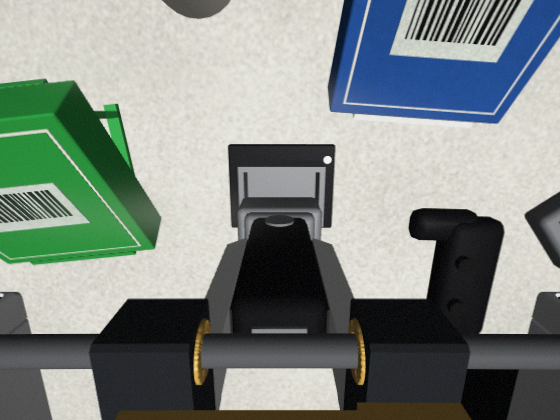

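View pics/s11.png

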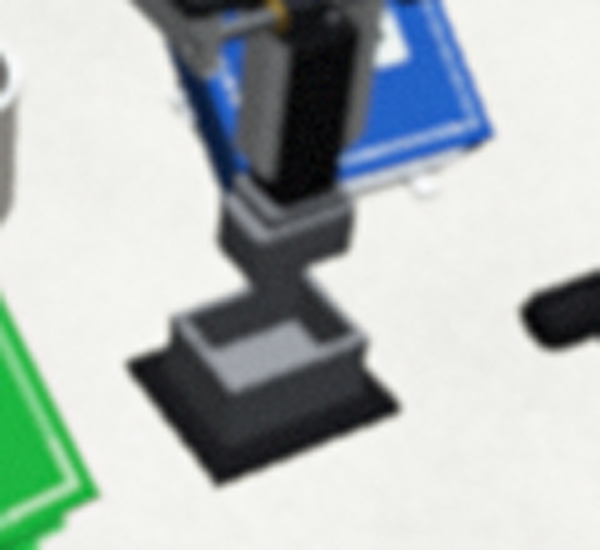

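The scanner is above the pocket. The dock is about 2 mm towards +y of the tool, so I'll correct that and lower it in.

Call:
carry_out --commands '[{"tx":0.04,"ty":0.05,"tz":0,"wx":0,"wy":0,"wz":0,"grip":0},{"tx":0,"ty":0,"tz":0.2,"wx":0,"wy":0,"wz":0,"grip":0},{"tx":0,"ty":0,"tz":0.3,"wx":0,"wy":0,"wz":0,"grip":0},{"tx":0,"ty":0,"tz":0.3,"wx":0,"wy":0,"wz":0,"grip":0},{"tx":0,"ty":0,"tz":0.3,"wx":0,"wy":0,"wz":0,"grip":0},{"tx":0,"ty":0,"tz":0.3,"wx":0,"wy":0,"wz":0,"grip":0},{"tx":0,"ty":0,"tz":0.3,"wx":0,"wy":0,"wz":0,"grip":0},{"tx":0,"ty":0,"tz":0.2,"wx":0,"wy":0,"wz":0,"grip":0},{"tx":0,"ty":0,"tz":0,"wx":0,"wy":0,"wz":0,"grip":0},{"tx":0,"ty":0,"tz":0,"wx":0,"wy":0,"wz":0,"grip":0}]'

```text
time: 18.45
position: [0.4391, -0.3137, 0.0875]
eef_rot: [-2.391, -2.035, 0.001]
ft_force: [0.8, -0.1, -2.0]
opening: 0.0359
```

Run:
```python
from h import *
print(r.state()['opening'],r.state()['ft_force'],np.abs(r.state()['joint_vel']).max());plan([.4374,-.3138,.0765],downR(-.159))
im=viewer.capture('wrist');cv2.imwrite('pics/w12.png',im[:,:,::-1])
```

```text
0.03592074501018654 [ 0.82957574 -0.12585795 -1.9869499 ] 0.014621876469752923
pos [ 0.4391 -0.3137  0.0875] shift units(in current axes) [-0.01  -0.041  0.276] turn [-0.002 -0.    -0.001]
shift in target axes [-0.01  -0.041  0.276]
```

View pics/w12.png

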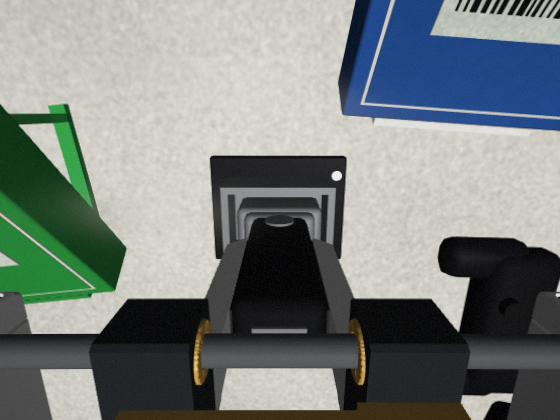

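The head is inside the pocket with even gaps and no contact force. I'll do the last 11 mm, then release.

Call:
carry_out --commands '[{"tx":0,"ty":0,"tz":0.1,"wx":0,"wy":0,"wz":0,"grip":0},{"tx":0,"ty":0,"tz":0.1,"wx":0,"wy":0,"wz":0,"grip":0},{"tx":0,"ty":0,"tz":0.06,"wx":0,"wy":0,"wz":0,"grip":0},{"tx":0,"ty":0,"tz":0.02,"wx":0,"wy":0,"wz":0,"grip":0},{"tx":0,"ty":0,"tz":0,"wx":0,"wy":0,"wz":0,"grip":0},{"tx":0,"ty":0,"tz":0,"wx":0,"wy":0,"wz":0,"grip":0},{"tx":0,"ty":0,"tz":0,"wx":0,"wy":0,"wz":0,"grip":0},{"tx":0,"ty":0,"tz":0,"wx":0,"wy":0,"wz":0,"grip":0},{"tx":0,"ty":0,"tz":0,"wx":0,"wy":0,"wz":0,"grip":0},{"tx":0,"ty":0,"tz":0,"wx":0,"wy":0,"wz":0,"grip":0}]'

```text
time: 19.33
position: [0.4391, -0.3137, 0.0764]
eef_rot: [-2.391, -2.036, 0.001]
ft_force: [0.9, -0.4, -3.7]
opening: 0.0356
```

Call:
carry_out --commands '[{"tx":0,"ty":0,"tz":0,"wx":0,"wy":0,"wz":0,"grip":0.5},{"tx":0,"ty":0,"tz":0,"wx":0,"wy":0,"wz":0,"grip":0.6},{"tx":0,"ty":0,"tz":0,"wx":0,"wy":0,"wz":0,"grip":1},{"tx":0,"ty":0,"tz":0,"wx":0,"wy":0,"wz":0,"grip":1},{"tx":0,"ty":0,"tz":0,"wx":0,"wy":0,"wz":0,"grip":1},{"tx":0,"ty":0,"tz":0,"wx":0,"wy":0,"wz":0,"grip":1},{"tx":0,"ty":0,"tz":0,"wx":0,"wy":0,"wz":0,"grip":1},{"tx":0,"ty":0,"tz":0,"wx":0,"wy":0,"wz":0,"grip":1},{"tx":0,"ty":0,"tz":0,"wx":0,"wy":0,"wz":0,"grip":1},{"tx":0,"ty":0,"tz":0,"wx":0,"wy":0,"wz":0,"grip":1}]'

```text
time: 20.17
position: [0.439, -0.3137, 0.0763]
eef_rot: [-2.391, -2.035, 0.001]
ft_force: [0.8, 0.3, 0.2]
opening: 0.0939
```

Call:
carry_out --commands '[{"tx":0,"ty":0,"tz":-0.2,"wx":0,"wy":0,"wz":0,"grip":1},{"tx":0,"ty":0,"tz":-0.4,"wx":0,"wy":0,"wz":0,"grip":1},{"tx":0,"ty":0,"tz":-0.5,"wx":0,"wy":0,"wz":0,"grip":1},{"tx":0,"ty":0,"tz":-0.6,"wx":0,"wy":0,"wz":0,"grip":1},{"tx":0,"ty":0,"tz":-0.6,"wx":0,"wy":0,"wz":0,"grip":1},{"tx":0,"ty":0,"tz":-0.6,"wx":0,"wy":0,"wz":0,"grip":1},{"tx":0,"ty":0,"tz":-0.6,"wx":0,"wy":0,"wz":0,"grip":1},{"tx":0,"ty":0,"tz":-0.5,"wx":0,"wy":0,"wz":0,"grip":1},{"tx":0,"ty":0,"tz":-0.3,"wx":0,"wy":0,"wz":0,"grip":1},{"tx":0,"ty":0,"tz":0,"wx":0,"wy":0,"wz":0,"grip":1}]'

```text
time: 21.0
position: [0.4402, -0.3144, 0.2516]
eef_rot: [2.39, 2.034, 0.002]
ft_force: [0.8, 0.2, 0.4]
opening: 0.0938
```

Run:
```python
from h import *
st=r.state();print(st['time'],st['opening'],st['ft_force'],st['position'],np.abs(st['joint_vel']).max())
im=viewer.capture('wrist');cv2.imwrite('pics/w13.png',im[:,:,::-1])
im=viewer.capture('side');cv2.imwrite('pics/s13.png',im[:,:,::-1])
C=cam('wrist');print(proj(C,[[.438,-.314,.153]]))
```

```text
21.0 0.09377770786953407 [0.79376109 0.22095218 0.38661902] [ 0.44020271 -0.31443274  0.25160748] 0.055355436807591606
[[276.66098764 206.596886  ]]
```

View pics/w13.png

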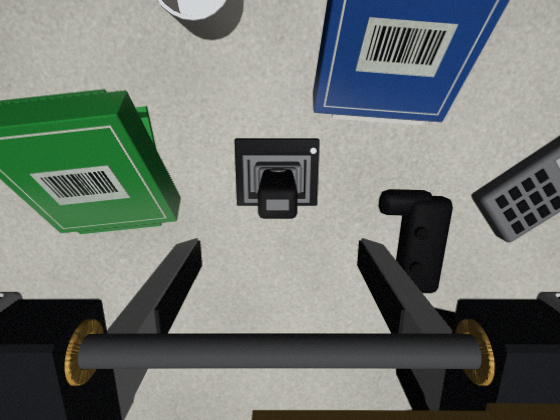

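View pics/s13.png

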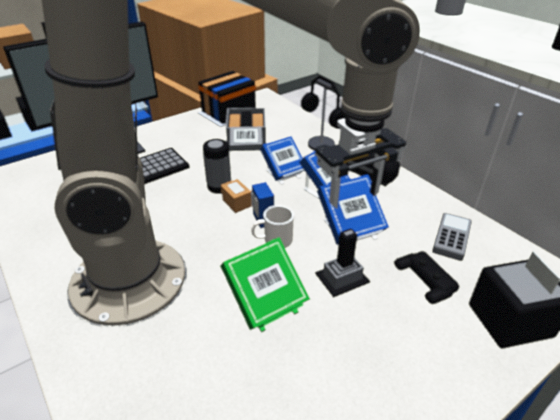

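The wand stands upright in the dock. Its tail is at wrist (277,205), predicted (277,207). The fingers are clear, and the bystanders look unmoved. I'm handing in.

```bash
python3 -c "
from rig import r,viewer,job
print(job.finish_job())"
```

```text
the job is handed in; nothing more can be done
None
```

I scanned the wide blue carton's label and then the stock bin's label, stood the scanner back in its dock nose down, let go and handed the job in at about 21 s.

- **Choosing the carton:** of the three blue cartons, only the one nearest the dock fitted 150 x 160 mm (0.6 px error). The other two fitted the narrow and short sizes.
- **Wide carton scan:** held still for about 2 s. The measured pose was within about 5 mm and 0.01 rad of the planned 60 mm square-on pose.
- **Bin scan:** held for about 2 s, within about 2 mm and 0.01 rad of the planned pose.
- **Dock:** the last pictures show the scanner upright in the pocket, with its tail within about 2 px of where I predicted. The gripper is open and clear, about 10 cm above the tail.
- **Other objects:** everything else looks where it started in the side view, and I saw no contact forces beyond the scanner's weight and sensor noise.

No check failed. The only disagreements were small: camera estimates of the dock position and the wide label's height differed by about 2–3 mm, which is well inside the tolerances. The hand-in gave no verdict.

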